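# Bolt the sample case shut

### The arm

A 6-joint arm with a two-finger parallel gripper is mounted at the origin on a cart in front of the work surface, level with it; the furniture and walls round the work are solid. World frame = base frame: x ahead of the robot, y to its left, z up, the work surface at z = 0. Lengths are in m, angles in rad, forces in N, time in s.
With the tool pointing down it reaches from about 0.25 to 0.775 m from the base axis. Payload 4 kg.
Tool frame: the origin (TCP) lies on the centre line of the jaws, within the pads' length; the fingertips stand 8 mm ahead of it and the grasp point (between the pads) lies 11 mm behind it; z points along the fingers, y is the direction in which the jaws open and shut (so a half turn about z gives the same grasp; the last joint's range is limited). The gripper opens to 94 mm and grips with 3 to 60 N. Pads are 16 mm wide; open, the fingers measure 119 mm over their backs; the gripper's body (75 mm by 177 mm) begins 78 mm behind the grasp point.
Start: joints at [1.032, 0.087, 1.371, -0, 1.684, -0.103], TCP at [0.232, 0.499, 0.214] pointing down, gripper open.
Joint ranges: [-3.1, 3.1], [-0.76, 2.03], [0.27, 2.55], [-1.08, 4.22], [0.17, 2.65], [-2.57, 2.57]. Speed limits (rad/s): [2.79, 2.79, 3.14, 3.14, 3.14, 3.14].

### API

Orientations are given as [roll, pitch, yaw] about the fixed x, y, z axes, in that order (R = Rz(yaw) Ry(pitch) Rx(roll)).
In Python, from bench import robot gives the robot as it stands.
- The arm moves only by the shell command python3 -m crank 'ROWS' [OPENING]. ROWS is JSON, a list of rows, each a list of 4 numbers: the shift along the tool's x, y, z scaled (see below), then the turn about the tool's z scaled (see below). A call has exactly 10 rows; each row shifts and turns the commanded pose from where the row before left it, along the tool's axes as they then stand; what a row does not reach is not made up. The controller multiplies each number of a shift by 0.2 m and each number of a turn by pi/2 rad. A row lasts 1/8 s, in which the tool goes at most 62.5 mm and 10.7 degrees, less where a joint would pass 70% of its speed; a pose out of reach is approached as far as the arm can. A call with a number of a shift or a turn outside -1 to 1 is refused whole. A call with a gripper value outside its range is refused whole. OPENING is the gripper command: -1 is fully open, 1 is shut, values between are in proportion, set as the call begins (- or left out, the last holds). The fingers move at their own pace and stop on an object; the grip force is fixed at half the most. Time passes only in rows, so rows that do not move let the fingers close, or fill a call up. It gives the time, the measured TCP pose, the force and the opening at its end, in the units of the state.
- robot.get_obs(): the state, without advancing time (a new reading comes with each control period).
- robot.snapshot(name): name is "side" or "top"; returns (picture, depth): 420x560x3 uint8, red, green, blue; 420x560 float32, m along the optical axis (not along the pixel's ray), 0 where there is no reading.
- robot.camera_params(name): a dict with "fx", "fy", "cx", "cy" (pixels), "world_from_camera" (4x4, takes a point from camera to world coordinates). Camera axes: x right, y down, z forward; pixel columns grow to the right and rows downward; lengths in m; the calibration is good to about 2 mm. A picture is of the moment at which its call begins. camera_params takes no time and is no camera call.
- robot.close_job(): hands the job in, once; it reports no verdict.
The state is a dict: "time": time; "joint_positions": joint angles; "qvel": joint speeds; "joint_torque": joint torques, N m; "tool_pos": TCP position; "ee_rot": TCP orientation; "wrist_force": force on the tool from outside, world axes, zero at the start; "wrist_torque": the same for the moment, N m; "width": finger opening in m.
Only numpy, scipy, OpenCV 4.12 (cv2) and the standard library are available. Lean on these libraries where they do the work, as an engineer would, in place of code of your own. Each camera call takes 0.05 s, during which the arm holds its last target.

### The job

Bolt the two-leaf sample case shut: push the red-knobbed barrel bolt across against its spring until it comes to a stop in the dark keeper, then, still holding it there, fold its handle all the way down over the front of the case into the keeper notch and let go so that it stays locked. Be gentle with the handle, never force it against the metal, and leave everything standing on and around the case where it is.

Things in the scene. Friction and masses are not known exactly. Their poses are not given: they have to be found in the camera images.
- case: Low grey steel case, 180 (x) x 280 (y) x 70 mm high, fixed to the worktop, with two blue lid leaves that are shut. Origin: centre of its underside; -x is its front (towards the robot), +y the side towards which the bolt slides, z up. The barrel bolt lies along y near the front edge of the lid: bolt axis at x = -65 mm, z = 92 mm in this frame. A tall white canister stands to its right (world -y).
- bolt_axis (a point): Point on the bolt axis under the handle when the bolt is fully withdrawn (-65, -55, 92 mm in the case frame), fixed to the case; axes as the case's, y along the bolt in the locking direction. The steel slot walls either side of the handle reach 21 mm above the bolt axis. The keeper is dark steel, on the lid beyond them.
- knob (a point): Centre of the handle's red ball knob, 22 mm in diameter, 55 mm from the bolt axis (147 mm above the worktop when upright). Folded down it stands 30 mm beyond the case's front edge, 92 mm above the worktop. z points from the axis to the ball. Pinched by two fingers along the bolt axis, the ball pivots easily between them.
- bolt (a joint): Travel in m: 0 withdrawn (start), growing as it slides to case +y. A return spring pushes back with 2.4 N at 0, plus 0.06 N per mm; friction about 1 N. Home is 33 to 77 mm: the keeper is clamped elsewhere each time and not measured, so feel for it. There the shank meets a rubber buffer (10 N per mm, 5 mm deep) and the force climbs steeply.
- handle (a joint): Angle in rad about the bolt axis: 0 upright, growing as it folds forward to case -x, 1.57 level, fully down. Stays where left (friction 0.05 N m). Slot walls keep it within about 0.3 of upright until the shank is at the keeper's notch, 10 mm wide along the bolt and ending at the buffer. Once down and released, the spring rests it on the notch's near side, up to 5 mm back.
- shank: The handle's steel shank, 8 mm in diameter, from 5 to 47 mm off the bolt axis; origin on the bolt axis, z along the shank to the ball. It must not be loaded with more than 18 N, by the buffer, the slot walls or anything else.
- vial_0: Bystander: small white bottle with an orange cap, 28 mm wide, 55 mm high, standing loose on the rear of the lid towards case +y. Origin: centre of its underside.
- petri_a: Bystander: clear petri dish, 60 mm wide, 14 mm high, lying loose on the lid's rear towards case -y. Origin: centre of its underside.
- amber_2: Bystander: brown bottle with a black cap, 40 mm wide, 70 mm high, loose on the worktop. Origin: centre of its underside.
- amber_1: Bystander: brown bottle with a red cap, 48 mm wide, 75 mm high, loose on the worktop. Origin: centre of its underside.

How it is judged:
On the way, in this order (a step that is already met when the one before it is completed fails the run):
1. the bolt is pushed across (travel over 30 mm) with its handle still up (value of joint bolt above 0.03 m and value of joint handle below 0.45 rad), for 0.1 s.
2. the handle is folded down in the keeper notch (past 1.4 rad) with the bolt across (value of joint bolt above 0.03 m and value of joint handle above 1.4 rad), for 0.2 s.
At the end, for the whole second after the job is handed in: the bolt stays across (travel over 30 mm) with its handle folded down in the keeper notch (past 1.4 rad of 1.57), at rest (all of step 2 and velocity of joint bolt between -0.005 and 0.005 m/s and velocity of joint handle between -0.05 and 0.05 rad/s); the robot touches nothing.
It fails at once if the handle's shank is loaded with more than 18 N (contact force between shank and anything else above 18 N).
It fails at once if a bystander on the lid or the worktop is shifted by more than 20 mm (distance of any of vial_0, petri_a, amber_1, amber_2 from where it was at the start of the episode above 0.02 m).
It also fails if it takes over 43 s, if anything falls off the work surface, if the arm or the gripper's body presses on something with over 40 N, if the wrist force passes 120 N, or if a joint passes its speed limit or range.

## Working session

There is one attempt and no reset: what is moved stays moved. The work goes in short steps, Python scripts to look and compute and a shell command to move; the robot and the scene stay as the last step left them, time stands still between calls to the robot, and variables do not carry over. Pictures are saved under pics/ and viewed, and the job is handed in when it is done.

```bash
ls; mkdir -p pics; cat > h.py <<'E'
import numpy as np, cv2
from bench import robot
def snap(n,f):
    p,d=robot.snapshot(n); cv2.imwrite(f'pics/{f}.png',cv2.cvtColor(p,cv2.COLOR_RGB2BGR)); np.savez(f'pics/{f}.npz',p=p,d=d); return p,d
def ray(n,u,v):
    c=robot.camera_params(n);T=np.array(c['world_from_camera'])
    return T[:3,3],T[:3,:3]@np.array([(u-c['cx'])/c['fx'],(v-c['cy'])/c['fy'],1.])
def onz(n,u,v,z):
    o,r=ray(n,u,v); return o+r*(z-o[2])/r[2]
def pt(n,u,v,d):
    o,r=ray(n,u,v); return o+r*d
E
python3 - <<'E'
from h import *
print(robot.get_obs())
for n in('side','top'):
    p,d=snap(n,n+'0'); c=robot.camera_params(n); print(n,c)
    h=cv2.cvtColor(p,cv2.COLOR_RGB2HSV)
    m=(((h[...,0]<6)|(h[...,0]>174))&(h[...,1]>150)&(h[...,2]>80)).astype('uint8')
    k,l,s,ce=cv2.connectedComponentsWithStats(m)
    for i in range(1,k):
        if s[i,4]>15:
            u,v=ce[i]; dd=np.median(d[l==i]); print(s[i],ce[i],dd,pt(n,u,v,dd))
E
```

```text
pics
{'time': 0.0, 'joint_positions': array([ 1.03193029e+00,  8.79435691e-02,  1.37225696e+00,  1.71463900e-05,
        1.68355104e+00, -1.03105328e-01]), 'qvel': array([-0.00044547,  0.00105128, -0.00045844, -0.00101303, -0.00016644,
        0.00139363]), 'joint_torque': array([-3.03057150e-04, -3.40182817e+01, -3.02432191e+01,  7.18296831e-02,
        3.31028039e-02, -1.82662502e-04]), 'tool_pos': array([0.23188849, 0.49815293, 0.21230901]), 'ee_rot': array([-3.13944695e+00, -2.39152798e-04,  2.70583360e+00]), 'wrist_force': array([-0.12817778,  0.22727509,  0.23645392]), 'wrist_torque': array([0.00191427, 0.02812056, 0.03416492]), 'width': 0.0940103353555623}
side {'fx': 391.6330419212659, 'fy': 391.6330419212659, 'cx': 277.2959992269155, 'cy': 209.24235247951611, 'world_from_camera': array([[ 0.99911547, -0.0192872 ,  0.03736686,  0.4817804 ],
       [-0.04166382, -0.57433181,  0.81756168, -0.8161068 ],
       [ 0.0056925 , -0.81839537, -0.57462737,  0.59744943],
       [ 0.        ,  0.        ,  0.        ,  1.        ]])}
[540 244  17  28  37] [551.32432432 257.83783784] 0.41
[... 295 characters left out ...]
 0.21219718,  0.32092273],
       [-0.99585173, -0.08946341,  0.01660204, -0.11281886],
       [ 0.00283034, -0.21282683, -0.97708584,  1.08025681],
       [ 0.        ,  0.        ,  0.        ,  1.        ]])}
[487  73  31  29 681] [502.14537445  86.57415565] 0.8278283 [ 0.7577537  -0.50903702  0.32115051]
[256  81  24  20 335] [268.20298507  90.17313433] 1.0278383 [ 0.80121296 -0.02185058  0.13416607]
[354 198   8   9  49] [357.10204082 202.08163265] 0.94623214 [ 0.53057202 -0.25637193  0.15492519]
[178 250  14  14 154] [184.59090909 256.2987013 ] 0.99870825 [0.37557458 0.14210124 0.0743277 ]
[465 283  12  12 111] [470.31531532 288.61261261] 0.9778277 [ 0.36142859 -0.54835805  0.08089391]
```

View pics/top0.png

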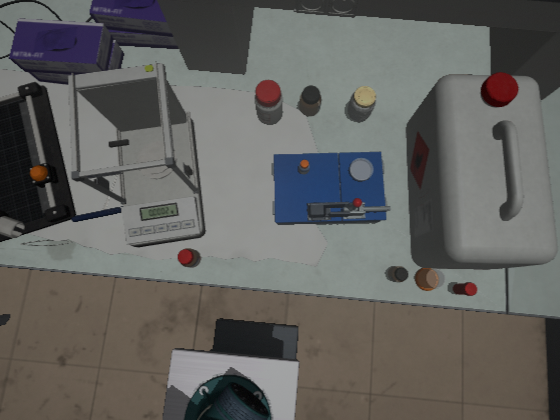

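View pics/side0.png

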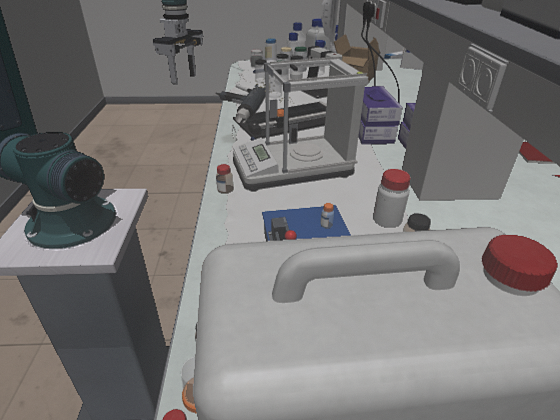

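Top: blue lid spans about (274,153)-(386,222), bolt along its front edge, red knob at (357,202), dark keeper left at about (317,210). In the side view the knob is half hidden behind the canister at (291,236). Next: the case pose and a zoom.

```bash
python3 - <<'E'
from h import *
z=np.load('pics/top0.npz');p,d=z['p'],z['d']
h=cv2.cvtColor(p,cv2.COLOR_RGB2HSV)
m=((h[...,0]>100)&(h[...,0]<120)&(h[...,1]>120)).astype('uint8'); m[:140]=0;m[240:]=0;m[:,:262]=0;m[:,400:]=0
m=cv2.morphologyEx(m,cv2.MORPH_CLOSE,np.ones((9,9)))
P=[pt('top',u,v,d[v,u]) for v,u in zip(*np.where(m>0)) if d[v,u]>0]
P=np.array(P); print('lid z',np.percentile(P[:,2],[5,50,95]))
c=max(cv2.findContours(m,0,1)[0],key=cv2.contourArea)
Q=np.array([onz('top',*q[0],.073)[:2] for q in c],dtype='float32')
print(cv2.minAreaRect(Q)); print(cv2.boxPoints(cv2.minAreaRect(Q)))
print('knob top@.147',onz('top',357.1,202.1,.147))
h2=np.load('pics/side0.npz')['p']; q=h2[222:246,270:310].astype(int)
mm=(q[...,0]>1.8*q[...,1])&(q[...,0]>80); v,u=np.where(mm);print('side red',u.min()+270,u.max()+270,v.min()+222,v.max()+222,mm.sum())
print('vial', onz('top',304,165,.125),'petri',onz('top',361,169,.084))
for n,(a,b,e,f) in {'top0':(140,240,260,400),'side0':(195,250,250,360)}.items():
    i=cv2.imread(f'pics/{n}.png')[a:b,e:f]; cv2.imwrite(f'pics/{n}z.png',cv2.resize(i,None,fx=5.5,fy=5.5,interpolation=2))
E
```

```text
Traceback (most recent call last):
  File "h.py", line 11, in pt
    o,r=ray(n,u,v); return o+r*d
        ~~~^^^^^^^
  File "h.py", line 6, in ray
    c=robot.camera_params(n);T=np.array(c['world_from_camera'])
ValueError: time passes only in moves, steps and waits
```

Too many calibration calls in one loop; I'll cache them.

```bash
sed -i "s/^def ray/C={n:robot.camera_params(n) for n in ('side','top')}\ndef ray/; s/c=robot.camera_params(n);T/c=C[n];T/" h.py; python3 - <<'E'
from h import *
z=np.load('pics/top0.npz');p,d=z['p'],z['d']
h=cv2.cvtColor(p,cv2.COLOR_RGB2HSV)
m=((h[...,0]>100)&(h[...,0]<120)&(h[...,1]>120)).astype('uint8'); m[:140]=0;m[240:]=0;m[:,:262]=0;m[:,400:]=0
m=cv2.morphologyEx(m,cv2.MORPH_CLOSE,np.ones((9,9)))
P=[pt('top',u,v,d[v,u]) for v,u in zip(*np.where(m>0)) if d[v,u]>0]
P=np.array(P); print('lid z',np.percentile(P[:,2],[5,50,95]))
c=max(cv2.findContours(m,0,1)[0],key=cv2.contourArea)
Q=np.array([onz('top',*q[0],.073)[:2] for q in c],dtype='float32')
print(cv2.minAreaRect(Q)); print(cv2.boxPoints(cv2.minAreaRect(Q)))
print('knob top@.147',onz('top',357.1,202.1,.147))
h2=np.load('pics/side0.npz')['p']; q=h2[222:246,270:310].astype(int)
mm=(q[...,0]>1.8*q[...,1])&(q[...,0]>80); v,u=np.where(mm);print('side red',u.min()+270,u.max()+270,v.min()+222,v.max()+222,mm.sum())
print('vial', onz('top',304,165,.125),'petri',onz('top',361,169,.084))
for n,(a,b,e,f) in {'top0':(140,240,260,400),'side0':(195,250,250,360)}.items():
    i=cv2.imread(f'pics/{n}.png')[a:b,e:f]; cv2.imwrite(f'pics/{n}z.png',cv2.resize(i,None,fx=5.5,fy=5.5,interpolation=2))
E
```

```text
lid z [0.06656685 0.0697533  0.07411345]
((0.5836527943611145, -0.19508999586105347), (0.17728574573993683, 0.2753514051437378), 6.738364219665527)
[[ 0.47946796 -0.06876629]
 [ 0.5117765  -0.34221566]
 [ 0.6878376  -0.3214137 ]
 [ 0.6555291  -0.04796433]]
knob top@.147 [ 0.53232353 -0.2575991   0.147     ]
side red 285 295 230 238 79
vial [ 0.61748923 -0.12747487  0.125     ] petri [ 0.63294254 -0.27247163  0.084     ]
```

```bash
python3 - <<'E'
from h import *
d=np.load('pics/top0.npz')['d']
# bolt axis estimate: heights along rows
for v in (198,200,202,204,206,208,210,212,214,216):
    print(v,[ '%.3f,%.3f,%.3f'%tuple(pt('top',u,v,d[v,u])) for u in (312,320,330,340,350,357,364,380,388)])
E
```

```text
198 ['0.550,-0.156,0.068', '0.551,-0.176,0.072', '0.554,-0.201,0.070', '0.557,-0.226,0.066', '0.559,-0.251,0.069', '0.541,-0.256,0.151', '0.562,-0.286,0.069', '0.567,-0.327,0.066', '0.584,-0.362,0.002']
200 ['0.545,-0.156,0.068', '0.546,-0.176,0.071', '0.549,-0.201,0.069', '0.553,-0.227,0.060', '0.553,-0.251,0.070', '0.536,-0.256,0.154', '0.556,-0.286,0.072', '0.561,-0.327,0.067', '0.579,-0.363,-0.001']
202 ['0.540,-0.156,0.069', '0.532,-0.174,0.112', '0.534,-0.198,0.116', '0.537,-0.222,0.112', '0.549,-0.252,0.069', '0.530,-0.256,0.157', '0.552,-0.287,0.070', '0.555,-0.327,0.071', '0.574,-0.363,-0.000']
204 ['0.526,-0.155,0.110', '0.528,-0.174,0.108', '0.530,-0.198,0.110', '0.532,-0.223,0.109', '0.535,-0.247,0.108', '0.526,-0.257,0.153', '0.547,-0.287,0.070', '0.550,-0.327,0.072', '0.569,-0.364,-0.003']
206 ['0.521,-0.155,0.111', '0.523,-0.175,0.111', '0.529,-0.200,0.092', '0.532,-0.225,0.086', '0.534,-0.250,0.087', '0.523,-0.258,0.148', '0.541,-0.287,0.071', '0.539,-0.322,0.096', '0.541,-0.342,0.094']
208 ['0.515,-0.156,0.115', '0.518,-0.175,0.111', '0.529,-0.203,0.067', '0.533,-0.2
[... 234 characters left out ...]
, '0.523,-0.266,0.100', '0.526,-0.283,0.097', '0.530,-0.323,0.092', '0.532,-0.343,0.092']
212 ['0.506,-0.156,0.113', '0.507,-0.176,0.114', '0.510,-0.199,0.113', '0.512,-0.223,0.114', '0.514,-0.247,0.112', '0.516,-0.264,0.113', '0.517,-0.281,0.112', '0.530,-0.328,0.070', '0.546,-0.364,0.000']
214 ['0.502,-0.157,0.109', '0.503,-0.176,0.114', '0.505,-0.200,0.111', '0.508,-0.224,0.106', '0.513,-0.250,0.092', '0.516,-0.268,0.088', '0.521,-0.288,0.072', '0.525,-0.329,0.069', '0.541,-0.365,-0.004']
216 ['0.501,-0.158,0.088', '0.502,-0.178,0.089', '0.506,-0.203,0.084', '0.509,-0.228,0.078', '0.512,-0.253,0.072', '0.514,-0.271,0.074', '0.515,-0.288,0.072', '0.520,-0.329,0.068', '0.536,-0.366,-0.003']
```

View pics/top0z.png

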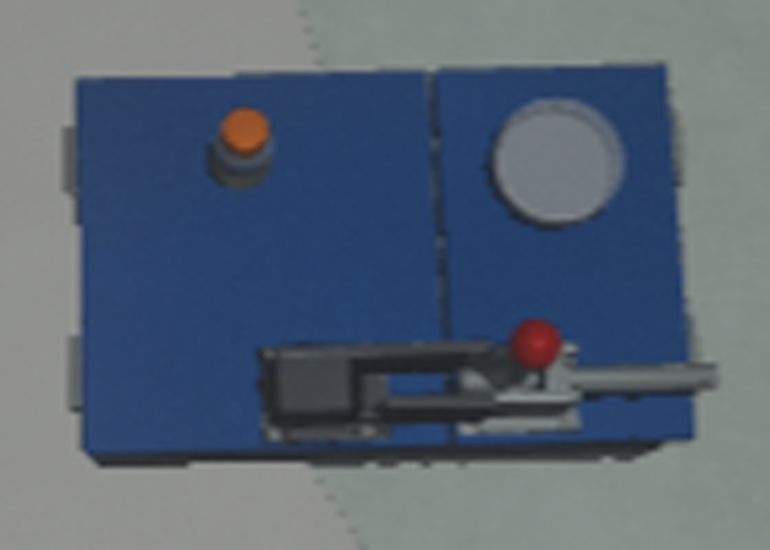

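View pics/side0z.png

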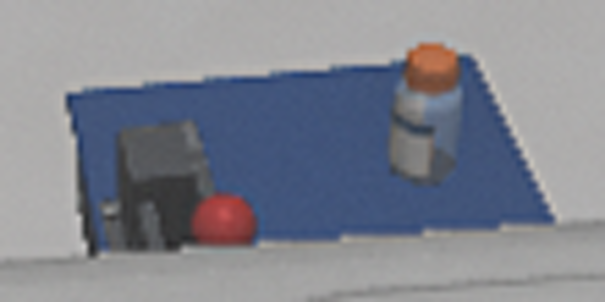

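The case yaw is about +6.7°, with the knob measuring (0.532,-0.258) and the keeper about 75 mm further along. Before moving I'll check the clearance to the canister and balance, and triangulate the knob.

```bash
python3 - <<'E'
from h import *
d=np.load('pics/top0.npz')['d']
h,w=d.shape;V,U=np.mgrid[:h,:w]
c=C['top'];T=np.array(c['world_from_camera'])
X=np.stack([(U-c['cx'])/c['fx'],(V-c['cy'])/c['fy'],np.ones_like(d)],-1)*d[...,None]@T[:3,:3].T+T[:3,3]
x,y,z=X[...,0],X[...,1],X[...,2]
for a in (.02,.1,.16,.2,.24,.28):
    m=(U>395)&(z>a)&(d>0)
    for xl,xh in((.38,.46),(.46,.54),(.54,.62)):
        k=m&(x>xl)&(x<xh)
        if k.any(): print('canister z>',a,xl,'ymax %.3f'%np.percentile(y[k],99.5))
k=(U<230)&(U>60)&(y<.5)&(z>.1)&(d>0)&(x<.9)
print('tall left: zmax',np.percentile(z[k],99),'xmin',np.percentile(x[k],.5),'ymin',np.percentile(y[k],.5))
k=(U>260)&(U<400)&(V<150)&(d>0)&(z>.05);print('behind', x[k].min(),z[k].max())
# triangulate knob
o1,r1=ray('top',357.1,202.1);o2,r2=ray('side',290.3,235.8)
s=np.linalg.lstsq(np.c_[r1,-r2],o2-o1,rcond=None)[0];print(o1+s[0]*r1,o2+s[1]*r2)
E
```

```text
canister z> 0.02 0.38 ymax -0.380
canister z> 0.02 0.46 ymax -0.406
canister z> 0.02 0.54 ymax -0.400
canister z> 0.1 0.38 ymax -0.415
canister z> 0.1 0.46 ymax -0.406
canister z> 0.1 0.54 ymax -0.400
canister z> 0.16 0.38 ymax -0.415
canister z> 0.16 0.46 ymax -0.406
canister z> 0.16 0.54 ymax -0.402
canister z> 0.2 0.38 ymax -0.416
canister z> 0.2 0.46 ymax -0.408
canister z> 0.2 0.54 ymax -0.403
canister z> 0.24 0.38 ymax -0.417
canister z> 0.24 0.46 ymax -0.411
canister z> 0.24 0.54 ymax -0.405
canister z> 0.28 0.38 ymax -0.435
canister z> 0.28 0.46 ymax -0.431
canister z> 0.28 0.54 ymax -0.425
tall left: zmax 0.356139639556829 xmin 0.05625551189184755 ymin -0.017165226315039472
behind 0.7611729919062488 0.4151481911616668
[ 0.5327009  -0.25785755  0.14533405] [ 0.53149908 -0.25795845  0.14507747]
```

```bash
cat >> h.py <<'E'
def nums(yaw,dx,dy,dz=0):
    c,s=np.cos(yaw),np.sin(yaw); return np.round(np.array([dx*c+dy*s,dx*s-dy*c,-dz])/.2,4)
E
python3 - <<'E'
from h import *
y=2.7058
for i in range(5): print(nums(y,.02,-.055)); y+=.1106
print(y,nums(y,.015,-.055))
E
```

```text
[-0.2067 -0.2071  0.    ]
[-0.1826 -0.2286  0.    ]
[-0.1563 -0.2474  0.    ]
[-0.128  -0.2631  0.    ]
[-0.0982 -0.2757  0.    ]
3.258799999999999 [-0.0423 -0.2819  0.    ]
```

```bash
python3 -m crank '[[-0.207,-0.207,0,-0.07],[-0.183,-0.229,0,-0.07],[-0.156,-0.247,0,-0.07],[-0.128,-0.263,0,-0.07],[-0.098,-0.276,0,-0.072],[-0.042,-0.282,0,0],[-0.042,-0.282,0,0],[-0.042,-0.282,0,0],[-0.042,-0.282,0,0],[-0.042,-0.282,0,0]]' -1
python3 - <<'E'
from h import *
o=robot.get_obs();print(o['tool_pos'],o['ee_rot'],o['joint_positions'])
p=o['tool_pos'];y=o['ee_rot'][2]
print(nums(y,.532-p[0],-.258-p[1],.214-p[2]),'turn',((3.259-y+np.pi)%(2*np.pi)-np.pi))
E
```

```text
time: 1.35
tool_pos: [0.4064, -0.0535, 0.2132]
ee_rot: [3.141, 0.0, -3.025]
wrist_force: [0.2, 0.1, -0.3]
width: 0.0938
[ 0.40644642 -0.05353997  0.21320148] [ 3.14123424e+00  2.26768003e-04 -3.02475259e+00] [-2.69830706e-01 -2.30847835e-01  1.66927268e+00  4.21147990e-04
  1.70309293e+00 -1.95741157e+00]
[-0.5043 -1.0885 -0.004 ] turn 0.0005672779499299452
```

```bash
python3 -m crank '[[-0.101,-0.218,0,0],[-0.101,-0.218,0,0],[-0.101,-0.218,0,0],[-0.101,-0.218,0,0],[-0.101,-0.217,0,0],[0,0,0,0],[0,0,0.12,0],[0,0,0.12,0],[0,0,0.06,0],[0,0,0,0]]'
python3 - <<'E'
from h import *
o=robot.get_obs();print(o['tool_pos'],o['ee_rot'],o['wrist_force'])
for n in('top','side'):
    p,d=snap(n,n+'1')
i=cv2.imread('pics/top1.png')[140:240,260:400]; j=cv2.imread('pics/side1.png')[150:260,220:360]
cv2.imwrite('pics/z1.png',np.vstack([cv2.resize(i,(420,300)),cv2.resize(j,(420,300))]))
E
```

```text
time: 2.6
tool_pos: [0.5315, -0.2552, 0.1526]
ee_rot: [3.14, -0.002, -3.024]
wrist_force: [0.1, -0.0, -0.3]
width: 0.0939
[ 0.5315259  -0.25522461  0.15262618] [ 3.14001635e+00 -1.65010536e-03 -3.02388938e+00] [ 0.13091332 -0.0150839  -0.34855392]
```

View pics/z1.png

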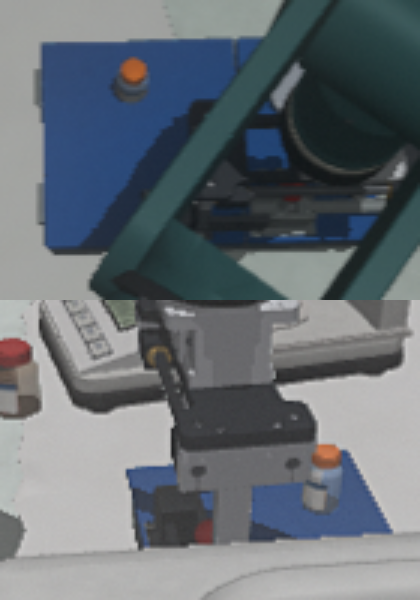

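The open jaws straddle the ball, seen just behind the near finger. The finger looks a little right of the ball, so I'll check by projection.

```bash
python3 - <<'E'
from h import *
c=C['side'];W=np.linalg.inv(np.array(c['world_from_camera']))
def pr(P):
    q=W[:3,:3]@P+W[:3,3]; return c['fx']*q[0]/q[2]+c['cx'],c['fy']*q[1]/q[2]+c['cy']
t=np.array([.5315,-.2552,.1526]);yv=np.array([-.1173,.993,0]);xv=np.array([.993,.117,0])
for s in(-.008,.008): 
  for h in(0,.03,.06): print(s,h,pr(t-yv*.0595+xv*s+np.array([0,0,h])))
print('ball',pr(np.array([.532,-.258,.146])))
i=cv2.imread('pics/side1.png')[205:240,270:320];cv2.imwrite('pics/z1b.png',cv2.resize(i,None,fx=14,fy=14,interpolation=0))
E
```

```text
-0.008 0 (np.float64(292.1583906141054), np.float64(253.54469681738362))
-0.008 0.03 (np.float64(292.6556744320897), np.float64(239.92081276780914))
-0.008 0.06 (np.float64(293.18006639689725), np.float64(225.55425776100554))
0.008 0 (np.float64(301.35713144304094), np.float64(252.5953572145304))
0.008 0.03 (np.float64(302.09606978512807), np.float64(238.99076300810307))
0.008 0.06 (np.float64(302.8751546162207), np.float64(224.6470317713945))
ball (np.float64(290.5868389568521), np.float64(235.4158800412062))
```

View pics/z1b.png

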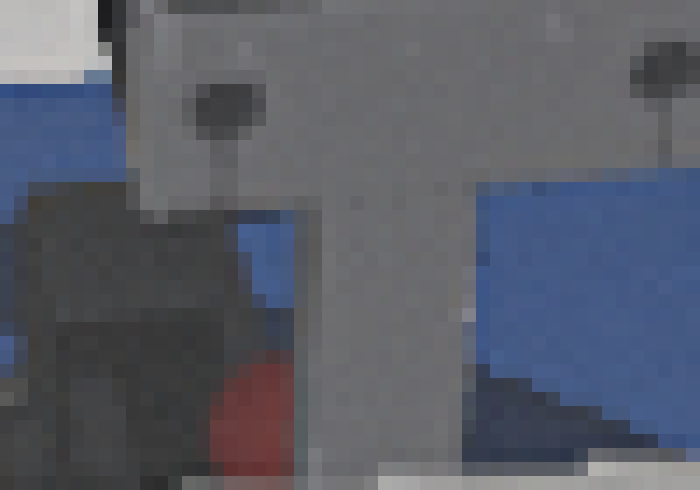

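```bash
python3 -m crank '[[0,0,0.063,0],[0,0,0,0],[0,0,0,0],[0,0,0,0],[0,0,0,0],[0,0,0,0],[0,0,0,0],[0,0,0,0],[0,0,0,0],[0,0,0,0]]' 0.3
python3 -m crank '[[0,0,0,0],[0,0,0,0],[0,0,0,0],[0,0,0,0],[0,0,0,0],[0,0,0,0],[0,0,0,0],[0,0,0,0],[0,0,0,0],[0,0,0,0]]' 1
```

```text
time: 3.95
tool_pos: [0.5323, -0.2562, 0.1409]
ee_rot: [3.142, 0.0, -3.024]
wrist_force: [0.2, 0.9, -0.9]
width: 0.0332
time: 5.2
tool_pos: [0.5323, -0.2563, 0.1409]
ee_rot: [-3.142, 0.0, -3.024]
wrist_force: [1.2, -2.9, -1.1]
width: 0.0201
```

Ball pinched, with about 2.9 N of spring felt. Next I'll estimate the notch position from the first picture, as a bound for the feeling phase.

```bash
python3 - <<'E'
from h import *
z=np.load('pics/top0.npz');p,d=z['p'],z['d']
yv=np.array([-.1173,.993,0]);k=np.array([.5256,-.2573,.1])
for v in (211,212,213,214):
    print(v,[(u,int(p[v,u].mean()),'%.0f'%(1e3*(onz('top',u,v,.112)-k)@yv),'%.3f'%pt('top',u,v,d[v,u])[2]) for u in range(306,368,1) if u<336 or u>358])
i=cv2.imread('pics/top0.png')[196:222,300:370]; cv2.imwrite('pics/k.png',cv2.resize(i,None,fx=11,fy=11,interpolation=0))
E
```

```text
211 [(306, 66, '117', '0.069'), (307, 53, '114', '0.071'), (308, 44, '112', '0.072'), (309, 41, '109', '0.090'), (310, 50, '107', '0.112'), (311, 64, '105', '0.112'), (312, 69, '102', '0.115'), (313, 69, '100', '0.108'), (314, 69, '97', '0.112'), (315, 69, '95', '0.113'), (316, 70, '93', '0.112'), (317, 69, '90', '0.112'), (318, 69, '88', '0.116'), (319, 70, '85', '0.113'), (320, 70, '83', '0.115'), (321, 70, '81', '0.115'), (322, 72, '78', '0.113'), (323, 57, '76', '0.110'), (324, 39, '73', '0.110'), (325, 45, '71', '0.109'), (326, 61, '69', '0.069'), (327, 70, '66', '0.074'), (328, 69, '64', '0.071'), (329, 73, '61', '0.071'), (330, 71, '59', '0.069'), (331, 64, '57', '0.069'), (332, 64, '54', '0.070'), (333, 64, '52', '0.066'), (334, 63, '49', '0.072'), (335, 65, '47', '0.070'), (359, 113, '-11', '0.109'), (360, 114, '-13', '0.109'), (361, 114, '-15', '0.111'), (362, 115, '-18', '0.111'), (363, 115, '-20', '0.108'), (364, 114, '-23', '0.114'), (365, 89, '-25', '0.068'), (366, 48, '-27', '0.069'), (367, 48, '-30', '0.071')]
212 [(306, 72, '117', '0.067'), (307, 60, '114', '0.070'),
[... 2355 characters left out ...]
'88', '0.112'), (319, 58, '86', '0.115'), (320, 54, '83', '0.114'), (321, 56, '81', '0.115'), (322, 55, '79', '0.112'), (323, 46, '76', '0.109'), (324, 34, '74', '0.105'), (325, 42, '71', '0.107'), (326, 60, '69', '0.086'), (327, 58, '67', '0.086'), (328, 43, '64', '0.083'), (329, 40, '62', '0.102'), (330, 40, '59', '0.111'), (331, 43, '57', '0.111'), (332, 42, '55', '0.112'), (333, 41, '52', '0.108'), (334, 43, '50', '0.107'), (335, 41, '47', '0.106'), (359, 49, '-10', '0.087'), (360, 49, '-13', '0.088'), (361, 50, '-15', '0.090'), (362, 50, '-17', '0.086'), (363, 79, '-20', '0.072'), (364, 93, '-22', '0.072'), (365, 79, '-25', '0.072'), (366, 73, '-27', '0.071'), (367, 73, '-29', '0.070')]
```

View pics/k.png

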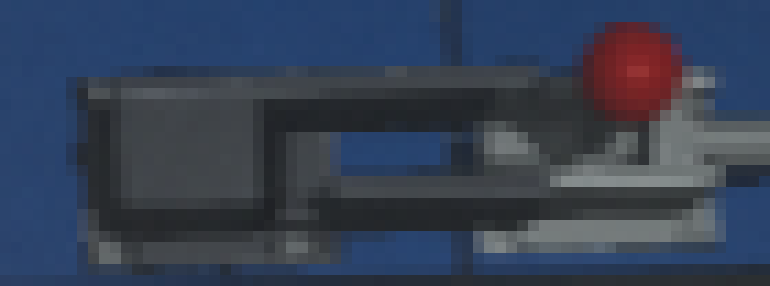

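The picture puts the notch gap about 61–71 mm along the bolt axis from the start, ending at the keeper block, so I expect contact at about 66 mm of travel. I'll push 50 mm first, then feel.

```bash
python3 -m crank '[[0,0.032,0,0],[0,0.032,0,0],[0,0.032,0,0],[0,0.032,0,0],[0,0.032,0,0],[0,0.032,0,0],[0,0.032,0,0],[0,0.026,0,0],[0,0,0,0],[0,0,0,0]]'; python3 -m crank '[[0,0.005,0,0],[0,0.005,0,0],[0,0.005,0,0],[0,0.005,0,0],[0,0.005,0,0],[0,0,0,0],[0,0,0,0],[0,0,0,0],[0,0,0,0],[0,0,0,0]]'
```

```text
time: 6.45
tool_pos: [0.5264, -0.2065, 0.1409]
ee_rot: [-3.141, -0.0, -3.024]
wrist_force: [-0.3, -4.7, -0.8]
width: 0.0205
time: 7.7
tool_pos: [0.5259, -0.2022, 0.1409]
ee_rot: [-3.141, -0.0, -3.025]
wrist_force: [0.7, -6.1, -2.1]
width: 0.0209
```

```bash
python3 -m crank '[[0,0.005,0,0],[0,0.005,0,0],[0,0.005,0,0],[0,0.005,0,0],[0,0,0,0],[0,0,0,0],[0,0,0,0],[0,0,0,0],[0,0,0,0],[0,0,0,0]]'; python3 -m crank '[[0,0.005,0,0],[0,0,0,0],[0,0,0,0],[0,0,0,0],[0,0,0,0],[0,0,0,0],[0,0,0,0],[0,0,0,0],[0,0,0,0],[0,0,0,0]]'
```

```text
time: 8.95
tool_pos: [0.5254, -0.1983, 0.1409]
ee_rot: [-3.14, 0.0, -3.025]
wrist_force: [0.6, -5.6, -1.5]
width: 0.0202
time: 10.2
tool_pos: [0.5253, -0.1974, 0.1409]
ee_rot: [-3.14, 0.0, -3.025]
wrist_force: [1.9, -6.1, -1.1]
width: 0.0201
```

```bash
python3 -c "
from bench import robot
o=robot.get_obs();print(o['tool_pos'],o['wrist_force'])"
```

```text
[ 0.52527666 -0.19740139  0.14089844] [ 1.94156357 -6.12299136 -1.1419093 ]
```

```bash
python3 -m crank '[[0,0.005,0,0],[0,0.005,0,0],[0,0,0,0],[0,0,0,0],[0,0,0,0],[0,0,0,0],[0,0,0,0],[0,0,0,0],[0,0,0,0],[0,0,0,0]]'
```

```text
time: 11.45
tool_pos: [0.525, -0.1955, 0.1409]
ee_rot: [-3.14, 0.0, -3.025]
wrist_force: [1.1, -6.3, -1.3]
width: 0.0202
```

```bash
python3 -m crank '[[0,0.005,0,0],[0,0,0,0],[0,0,0,0],[0,0,0,0],[0,0,0,0],[0,0,0,0],[0,0,0,0],[0,0,0,0],[0,0,0,0],[0,0,0,0]]'
```

```text
time: 12.7
tool_pos: [0.5249, -0.1945, 0.1409]
ee_rot: [-3.14, 0.0, -3.025]
wrist_force: [1.7, -7.2, -0.9]
width: 0.0205
```

```bash
python3 -m crank '[[0,0.005,0,0],[0,0,0,0],[0,0,0,0],[0,0,0,0],[0,0,0,0],[0,0,0,0],[0,0,0,0],[0,0,0,0],[0,0,0,0],[0,0,0,0]]'
```

```text
time: 13.95
tool_pos: [0.5248, -0.1935, 0.1409]
ee_rot: [-3.14, 0.0, -3.025]
wrist_force: [1.6, -6.2, -0.9]
width: 0.0204
```

```bash
python3 -m crank '[[0,0.005,0,0],[0,0,0,0],[0,0,0,0],[0,0,0,0],[0,0,0,0],[0,0,0,0],[0,0,0,0],[0,0,0,0],[0,0,0,0],[0,0,0,0]]'
```

```text
time: 15.2
tool_pos: [0.5247, -0.1926, 0.1409]
ee_rot: [-3.14, 0.0, -3.025]
wrist_force: [0.4, -6.8, -1.0]
width: 0.0205
```

```bash
python3 -m crank '[[0,0.005,0,0],[0,0,0,0],[0,0,0,0],[0,0,0,0],[0,0,0,0],[0,0,0,0],[0,0,0,0],[0,0,0,0],[0,0,0,0],[0,0,0,0]]'
```

```text
time: 16.45
tool_pos: [0.5246, -0.1917, 0.1409]
ee_rot: [-3.14, 0.0, -3.025]
wrist_force: [1.3, -6.7, -1.7]
width: 0.0202
```

```bash
python3 -m crank '[[0,0.005,0,0],[0,0,0,0],[0,0,0,0],[0,0,0,0],[0,0,0,0],[0,0,0,0],[0,0,0,0],[0,0,0,0],[0,0,0,0],[0,0,0,0]]'
```

```text
time: 17.7
tool_pos: [0.5246, -0.1913, 0.1409]
ee_rot: [-3.138, 0.0, -3.025]
wrist_force: [0.5, -8.5, -1.9]
width: 0.0204
```

```bash
python3 -m crank '[[0,0.003,0,0],[0,0,0,0],[0,0,0,0],[0,0,0,0],[0,0,0,0],[0,0,0,0],[0,0,0,0],[0,0,0,0],[0,0,0,0],[0,0,0,0]]'
python3 - <<'E'
from h import *
o=robot.get_obs();print(o['tool_pos'],o['ee_rot'],o['wrist_force'])
# arc from back-tilt a0=-0.12; handle axis at 55mm
a0=-.12
for n in (9,):
  A=np.linspace(a0,1.57,20)
  x=.055*np.sin(A);z=.055*np.cos(A)
  print(np.c_[A[1:],np.diff(x)/.2,-np.diff(z)/.2].round(3))
E
```

```text
time: 18.95
tool_pos: [0.5245, -0.1912, 0.1409]
ee_rot: [-3.138, 0.0, -3.026]
wrist_force: [0.9, -9.0, -2.3]
width: 0.0202
[ 0.52453857 -0.19119652  0.1409098 ] [-3.13756796e+00  2.14332917e-04 -3.02564184e+00] [ 0.86945238 -8.98842841 -2.26503184]
[[-3.100e-02  2.400e-02 -2.000e-03]
 [ 5.800e-02  2.400e-02  0.000e+00]
 [ 1.470e-01  2.400e-02  2.000e-03]
 [ 2.360e-01  2.400e-02  5.000e-03]
 [ 3.250e-01  2.300e-02  7.000e-03]
 [ 4.140e-01  2.300e-02  9.000e-03]
 [ 5.030e-01  2.200e-02  1.100e-02]
 [ 5.920e-01  2.100e-02  1.300e-02]
 [ 6.810e-01  2.000e-02  1.500e-02]
 [ 7.690e-01  1.800e-02  1.600e-02]
 [ 8.580e-01  1.700e-02  1.800e-02]
 [ 9.470e-01  1.500e-02  1.900e-02]
 [ 1.036e+00  1.300e-02  2.000e-02]
 [ 1.125e+00  1.200e-02  2.200e-02]
 [ 1.214e+00  1.000e-02  2.300e-02]
 [ 1.303e+00  8.000e-03  2.300e-02]
 [ 1.392e+00  5.000e-03  2.400e-02]
 [ 1.481e+00  3.000e-03  2.400e-02]
 [ 1.570e+00  1.000e-03  2.400e-02]]
```

Buffer felt at about 67 mm, matching the picture within 1–2 mm; the load there is about 2.5 N. I'll fold in stages, the first just past the slot-wall angle.

```bash
python3 -m crank '[[0.018,0,0,0],[0.018,0,0,0],[0.018,0,0.001,0],[0.018,0,0.002,0],[0.018,0,0.003,0],[0.018,0,0.004,0],[0.018,0,0.006,0],[0,0,0,0],[0,0,0,0],[0,0,0,0]]'
```

```text
time: 20.2
tool_pos: [0.5009, -0.1941, 0.1392]
ee_rot: [-3.136, 0.004, -3.025]
wrist_force: [2.0, -8.5, 0.9]
width: 0.0199
```

```bash
python3 -m crank '[[0.019,0,0.008,0],[0.018,0,0.009,0],[0.018,0,0.011,0],[0.017,0,0.012,0],[0.016,0,0.013,0],[0.014,0,0.014,0],[0.013,0,0.015,0],[0.012,0,0.016,0],[0,0,0,0],[0,0,0,0]]'
```

```text
time: 21.45
tool_pos: [0.4742, -0.1949, 0.118]
ee_rot: [3.141, 0.0, -3.024]
wrist_force: [-0.2, -0.3, -0.1]
width: 0.0005
```

The fingers have closed on nothing: the ball slipped out. I'll look.

```bash
python3 - <<'E'
from h import *
p,d=snap('top','t2'); q,e=snap('side','s2')
i=cv2.imread('pics/t2.png')[140:240,260:400]; j=cv2.imread('pics/s2.png')[170:250,230:342]
cv2.imwrite('pics/z2.png',np.vstack([cv2.resize(i,(420,300),interpolation=2),cv2.resize(j,(420,300),interpolation=2)]))
for n,a,off in(('top',p[190:230,260:400],(260,190)),('side',q[215:250,265:310],(265,215))):
    a=a.astype(int);m=(a[...,0]>1.8*a[...,1])&(a[...,0]>60);v,u=np.where(m)
    if len(u): print(n,u.min()+off[0],u.max()+off[0],v.min()+off[1],v.max()+off[1],u.mean()+off[0],v.mean()+off[1],len(u))
E
```

```text
side 277 286 232 239 282.7894736842105 236.23684210526315 38
```

View pics/z2.png

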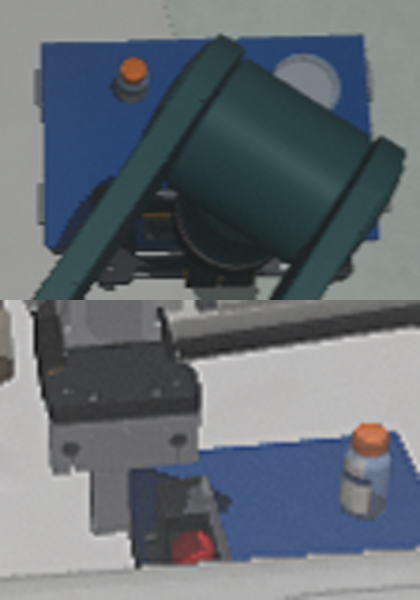

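The ball now shows at about (282,237) in the side view, apart from the shut fingers, which are at its left. I'll solve for the ball's place on its arc (travel and angle).

```bash
python3 - <<'E'
from h import *
from scipy.optimize import fsolve
c=C['side'];W=np.linalg.inv(np.array(c['world_from_camera']))
yv=np.array([-.1173,.993,0]);xv=np.array([.993,.1173,0])
A0=np.array([.5256,-.2573,.092])+xv*.001
def pr(s,t):
    P=A0+yv*s+.055*(np.array([0,0,np.cos(t)])-xv*np.sin(t))
    q=W[:3,:3]@P+W[:3,3]; return np.array([c['fx']*q[0]/q[2]+c['cx'],c['fy']*q[1]/q[2]+c['cy']])
print('start',pr(0,-.1))
for s in(0,.01,.03,.06,.065): print(s,[(t,pr(s,t).round(1).tolist()) for t in(0,.15,.3,.5,.7,.9,1.2)])
i=cv2.imread('pics/s2.png')[205:245,260:310];cv2.imwrite('pics/z2b.png',cv2.resize(i,None,fx=13,fy=13,interpolation=0))
E
```

```text
start [290.56619977 234.60584132]
0 [(0, [287.6, 234.8]), (0.15, [283.2, 235.5]), (0.3, [278.9, 236.7]), (0.5, [273.4, 239.0]), (0.7, [268.5, 242.1]), (0.9, [264.5, 245.8]), (1.2, [260.2, 252.1])]
0.01 [(0, [286.7, 231.4]), (0.15, [282.3, 232.1]), (0.3, [278.0, 233.3]), (0.5, [272.6, 235.6]), (0.7, [267.8, 238.7]), (0.9, [263.7, 242.3]), (1.2, [259.6, 248.6])]
0.03 [(0, [284.8, 224.9]), (0.15, [280.5, 225.6]), (0.3, [276.3, 226.8]), (0.5, [271.0, 229.0]), (0.7, [266.3, 232.1]), (0.9, [262.4, 235.7]), (1.2, [258.3, 241.9])]
0.06 [(0, [282.1, 215.7]), (0.15, [278.0, 216.4]), (0.3, [273.9, 217.5]), (0.5, [268.8, 219.7]), (0.7, [264.2, 222.7]), (0.9, [260.4, 226.2]), (1.2, [256.5, 232.3])]
0.065 [(0, [281.7, 214.3]), (0.15, [277.5, 214.9]), (0.3, [273.5, 216.0]), (0.5, [268.4, 218.2]), (0.7, [263.9, 221.2]), (0.9, [260.1, 224.7]), (1.2, [256.2, 230.7])]
```

View pics/z2b.png

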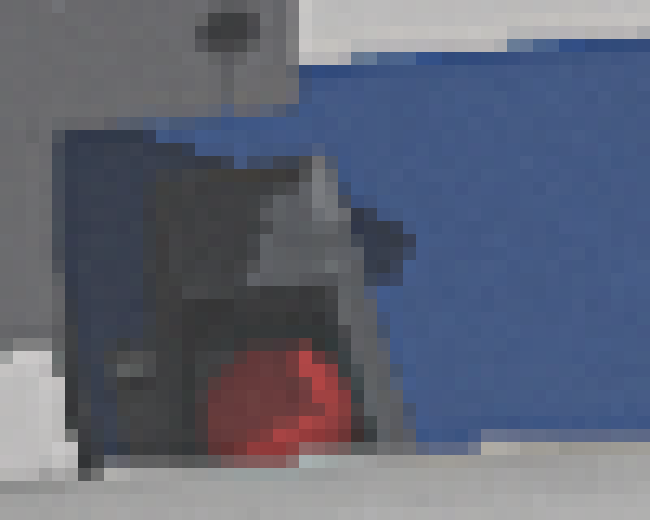

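The ball slipped with the bolt springing back: it now sits at travel ≈0, angle ≈0.2. The slip came from either a shallow grip or the shank catching the slot wall. I'll re-grip deeper, with the ball at the grasp point, then push again and fold in smaller, checked steps.

```bash
python3 - <<'E'
from h import *
o=robot.get_obs();p=o['tool_pos'];print(p,o['width'],o['time'])
print(nums(o['ee_rot'][2],.5158-p[0],-.2582-p[1],.135-p[2]))
E
```

```text
[ 0.47433235 -0.19505988  0.11825934] 0.0006281945436315275 21.55
[-0.169  -0.3378 -0.0837]
```

```bash
python3 -m crank '[[0,0,-0.15,0],[0,0,-0.15,0],[-0.057,-0.113,0,0],[-0.057,-0.113,0,0],[-0.057,-0.113,0,0],[0,0,0,0],[0,0,0.08,0],[0,0,0.08,0],[0,0,0.058,0],[0,0,0,0]]' -0.1
python3 - <<'E'
from h import *
q,e=snap('side','s3'); i=cv2.imread('pics/s3.png')[190:250,250:325];cv2.imwrite('pics/z3.png',cv2.resize(i,None,fx=8,fy=8,interpolation=0))
E
```

```text
time: 22.8
tool_pos: [0.515, -0.2574, 0.1325]
ee_rot: [3.139, -0.003, -3.024]
wrist_force: [0.3, -0.2, 0.6]
width: 0.0516
```

View pics/z3.png

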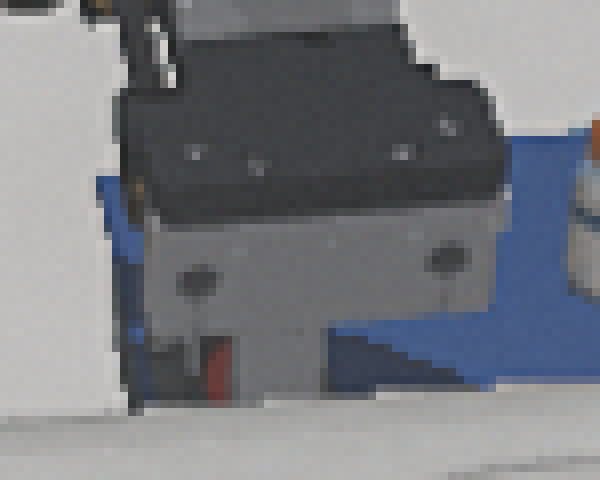

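Jaws straddle the ball again (ball's left edge at u≈276, finger at 279–291), as expected when aligned. Closing, then pushing.

```bash
python3 -m crank '[[0,0,0,0],[0,0,0,0],[0,0,0,0],[0,0,0,0],[0,0,0,0],[0,0,0,0],[0,0.06,0,0],[0,0.06,0,0],[0,0.06,0,0],[0,0.06,0,0]]' 1; python3 -m crank '[[0,0.03,0,0],[0,0.03,0,0],[0,0.01,0,0],[0,0,0,0],[0,0,0,0],[0,0,0,0],[0,0,0,0],[0,0,0,0],[0,0,0,0],[0,0,0,0]]'
python3 -c "
from h import *
o=robot.get_obs();p=o['tool_pos'];print((p-np.array([.5266,-.2572,0]))@np.array([-.1173,.993,0]),(p-np.array([.5266,-.2572,0]))@np.array([.993,.1173,0]))"
```

```text
time: 24.1
tool_pos: [0.5106, -0.2117, 0.1349]
ee_rot: [-3.138, 0.001, -3.025]
wrist_force: [1.3, -6.2, 0.7]
width: 0.0201
time: 25.35
tool_pos: [0.509, -0.1979, 0.1349]
ee_rot: [-3.139, 0.001, -3.025]
wrist_force: [0.7, -5.4, 1.1]
width: 0.0204
0.06091481545927783 -0.010566052773577687
```

```bash
python3 -m crank '[[0,0.005,0,0],[0,0.005,0,0],[0,0.005,0,0],[0,0.005,0,0],[0,0.004,0,0],[0,0,0,0],[0,0,0,0],[0,0,0,0],[0,0,0,0],[0,0,0,0]]'
python3 -c "
from h import *
o=robot.get_obs();p=o['tool_pos'];print(o['wrist_force'],(p-np.array([.5266,-.2572,0]))@np.array([-.1173,.993,0]),(p-np.array([.5266,-.2572,0]))@np.array([.993,.1173,0]))"
```

```text
time: 26.6
tool_pos: [0.5084, -0.1937, 0.1349]
ee_rot: [-3.138, 0.001, -3.025]
wrist_force: [0.7, -6.0, 0.1]
width: 0.0204
[ 0.66127314 -6.00449295  0.11691662] 0.06522631003565396 -0.010578262009725255
```

```bash
python3 -m crank '[[0,0.004,0,0],[0,0.003,0,0],[0,0,0,0],[0,0,0,0],[0,0,0,0],[0,0,0,0],[0,0,0,0],[0,0,0,0],[0,0,0,0],[0,0,0,0]]'
python3 -c "
from h import *
o=robot.get_obs();p=o['tool_pos'];print(o['wrist_force'],(p-np.array([.5266,-.2572,0]))@np.array([-.1173,.993,0]),(p-np.array([.5266,-.2572,0]))@np.array([.993,.1173,0]))"
```

```text
time: 27.85
tool_pos: [0.5084, -0.1932, 0.1349]
ee_rot: [-3.136, 0.001, -3.026]
wrist_force: [1.1, -8.2, 0.4]
width: 0.02
[ 1.09993647 -8.21755552  0.39287146] 0.06565444357486724 -0.010567319783020168
```

```bash
python3 -m crank '[[0,0.005,0,0],[0,0.005,0,0],[0,0,0,0],[0,0,0,0],[0,0,0,0],[0,0,0,0],[0,0,0,0],[0,0,0,0],[0,0,0,0],[0,0,0,0]]'
python3 -c "
from h import *
o=robot.get_obs();p=o['tool_pos'];print(o['wrist_force'],(p-np.array([.5266,-.2572,0]))@np.array([-.1173,.993,0]),(p-np.array([.5266,-.2572,0]))@np.array([.993,.1173,0]))"
```

```text
time: 29.1
tool_pos: [0.5083, -0.1926, 0.135]
ee_rot: [-3.133, 0.001, -3.026]
wrist_force: [1.8, -11.4, -1.0]
width: 0.0203
[  1.7536704  -11.37559195  -1.01454804] 0.0662418608297709 -0.01057153694523005
```

Firm buffer contact (≈4 N net). Fold in a short first stage to ~0.36 rad.

```bash
python3 -m crank '[[0.009,0,0.002,0],[0.009,0,0.002,0],[0.009,0,0.003,0],[0.009,0,0.003,0],[0.009,0,0.003,0],[0,0,0,0],[0,0,0,0],[0,0,0,0],[0,0,0,0],[0,0,0,0]]'
python3 -c "
from h import *
o=robot.get_obs();p=o['tool_pos'];print(o['wrist_force'],(p-np.array([.5266,-.2572,0]))@np.array([-.1173,.993,0]),(p-np.array([.5266,-.2572,0]))@np.array([.993,.1173,0]))"
```

```text
time: 30.35
tool_pos: [0.5009, -0.1935, 0.1329]
ee_rot: [-3.132, 0.005, -3.026]
wrist_force: [4.2, -11.2, -0.8]
width: 0.0205
[  4.24081778 -11.17549188  -0.78172697] 0.06623487090944684 -0.01809642558768114
```

```bash
python3 - <<'E'
from h import *
q,e=snap('side','s4'); p,d=snap('top','t4')
i=cv2.imread('pics/s4.png')[180:245,235:315];a=cv2.resize(i,(640,520),interpolation=2);cv2.imwrite('pics/z4.png',a)
i=cv2.imread('pics/t4.png')[180:230,295:375];cv2.imwrite('pics/z4t.png',cv2.resize(i,None,fx=9,fy=9,interpolation=0))
E
```

```text
(no output)
```

View pics/z4.png

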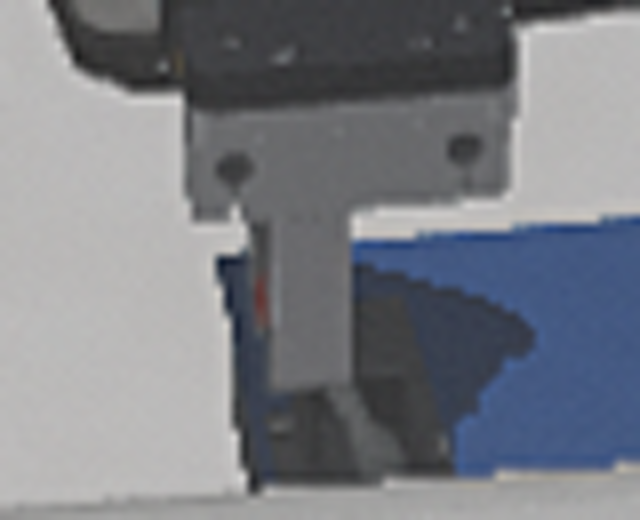

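View pics/z4t.png

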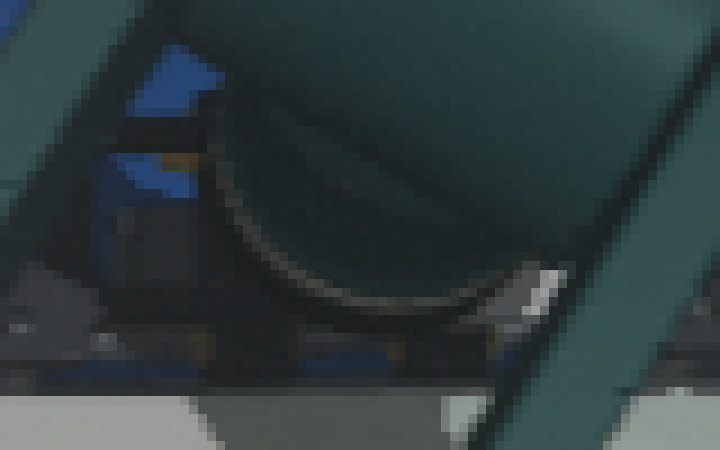

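The side view shows the ball's left edge at u≈267 (angle ≈0.35) and the shank leaning towards the front wall; it does not show whether it has cleared it. A small test step with force readout should tell.

```bash
python3 -m crank '[[0.005,0,0.002,0],[0.005,0,0.002,0],[0,0,0,0],[0,0,0,0],[0,0,0,0],[0,0,0,0],[0,0,0,0],[0,0,0,0],[0,0,0,0],[0,0,0,0]]'
python3 -c "
from h import *
o=robot.get_obs();p=o['tool_pos'];print(o['wrist_force'],(p-np.array([.5266,-.2572,0]))@np.array([-.1173,.993,0]),(p-np.array([.5266,-.2572,0]))@np.array([.993,.1173,0]))"
```

```text
time: 31.7
tool_pos: [0.499, -0.1938, 0.1324]
ee_rot: [-3.132, 0.005, -3.025]
wrist_force: [3.9, -11.8, -1.4]
width: 0.0202
[  3.94871873 -11.81654501  -1.36852498] 0.06616237579453517 -0.019929743218144155
```

Moved 1.8 mm with no force rise, so the shank is clear of the wall and in the notch. Continuing along the arc.

```bash
python3 -m crank '[[0.0125,0,0.005,0],[0.012,0,0.006,0],[0.0115,0,0.006,0],[0.011,0,0.007,0],[0.011,0,0.007,0],[0.0105,0,0.0075,0],[0.01,0,0.008,0],[0.0095,0,0.0085,0],[0,0,0,0],[0,0,0,0]]'
python3 -c "
from h import *
o=robot.get_obs();p=o['tool_pos'];print(o['wrist_force'],(p-np.array([.5266,-.2572,0]))@np.array([-.1173,.993,0]),(p-np.array([.5266,-.2572,0]))@np.array([.993,.1173,0]))"
```

```text
time: 32.95
tool_pos: [0.4795, -0.1964, 0.1223]
ee_rot: [-3.131, 0.0, -3.026]
wrist_force: [-1.7, -12.0, 4.5]
width: 0.0191
[ -1.7004523  -11.95739614   4.46774979] 0.06590216840051599 -0.03968221595649196
```

Some radial load built up and the opening shrank slightly (0.0191). A quick look at where the ball sits between the pads.

```bash
python3 - <<'E'
from h import *
q,e=snap('side','s5')
i=cv2.imread('pics/s5.png')[185:250,235:315];a=cv2.resize(i,(640,520),interpolation=0);cv2.imwrite('pics/z5.png',a)
c=C['side'];W=np.linalg.inv(np.array(c['world_from_camera']))
def pr(P):
    k=W[:3,:3]@P+W[:3,3]; return (c['fx']*k[0]/k[2]+c['cx'],c['fy']*k[1]/k[2]+c['cy'])
yv=np.array([-.1173,.993,0]);xv=np.array([.993,.1173,0]);t=robot.get_obs()['tool_pos']
f=t-yv*.022
for s in(-.008,.008): print('fing',s,pr(f+xv*s+[0,0,-.008]),pr(f+xv*s+[0,0,.03]))
print('ball@grasp',pr(t+[0,0,.011]))
for th in(.5,.6,.7,.8,.9): print(th,pr(np.array([.5266,-.2572,.092])+yv*.066-xv*.055*np.sin(th)+np.array([0,0,.055*np.cos(th)])))
E
```

```text
fing -0.008 (np.float64(259.21861567676075), np.float64(236.25135989437936)) (np.float64(258.80169365519146), np.float64(220.66528273589353))
fing 0.008 (np.float64(267.3282919274326), np.float64(235.47013578408354)) (np.float64(267.1500244291354), np.float64(219.90566171886147))
ball@grasp (np.float64(261.6912921244125), np.float64(221.42119030493288))
0.5 (np.float64(268.35419345918706), np.float64(217.91887888077045))
0.6 (np.float64(266.0109061605561), np.float64(219.3058207901258))
0.7 (np.float64(263.8329660320009), np.float64(220.85895903373697))
0.8 (np.float64(261.84371097432415), np.float64(222.56019343251438))
0.9 (np.float64(260.06392743728935), np.float64(224.3898198819582))
```

View pics/z5.png

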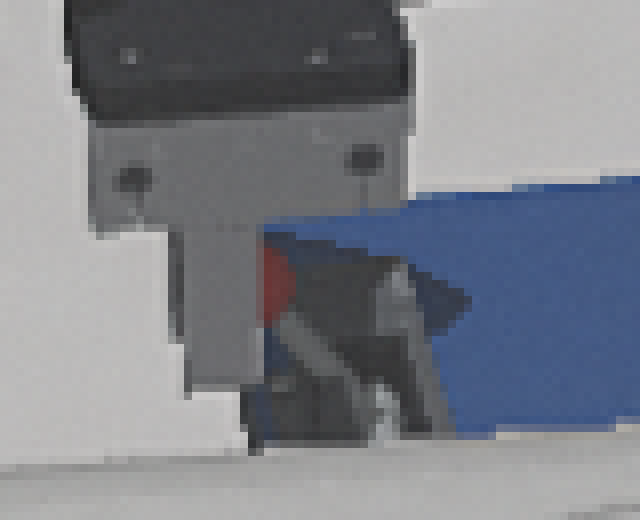

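The ball's right edge is at u≈272: it has lagged towards the pads' rear edge (handle ≈0.58 rad) and is close to slipping out. The shank is already past the wall in the notch, which should hold it against the spring. I'll release calmly now and fold the rest by pressing on the ball from above.

```bash
python3 -m crank '[[0,0,0,0],[0,0,0,0],[0,0,0,0],[0,0,-0.08,0],[0,0,-0.1,0],[-0.03,0,-0.08,0],[-0.03,0,0,0],[0,0,0,0],[0,0,0,0],[0,0,0,0]]' 0.3
python3 - <<'E'
from h import *
q,e=snap('side','s6')
i=cv2.imread('pics/s6.png')[185:250,235:315];a=cv2.resize(i,(640,520),interpolation=0);cv2.imwrite('pics/z6.png',a)
o=robot.get_obs();p=o['tool_pos'];print((p-np.array([.5266,-.2572,0]))@np.array([-.1173,.993,0]),(p-np.array([.5266,-.2572,0]))@np.array([.993,.1173,0]))
E
```

```text
time: 34.25
tool_pos: [0.4909, -0.1903, 0.1713]
ee_rot: [3.141, -0.001, -3.024]
wrist_force: [-0.1, 0.2, 1.0]
width: 0.0329
0.07048117099284384 -0.027516737652787532
```

View pics/z6.png

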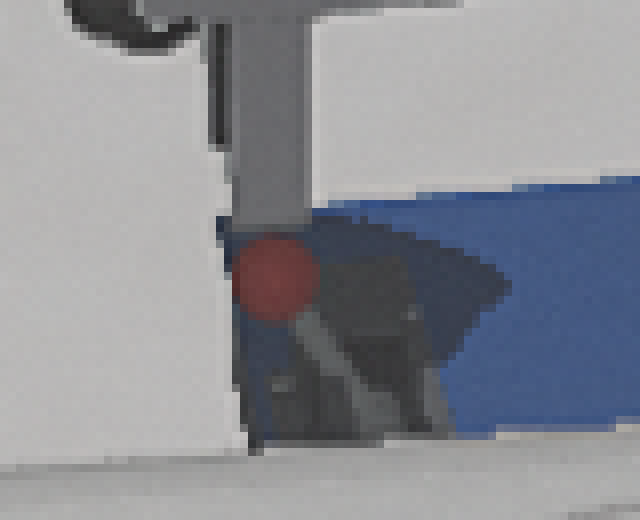

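Released: the ball rests free at about (269.5,219.6), i.e. travel ≈61 mm at angle ≈0.48, held by the notch's near side. Now I'll close the fingers, set them on top of the ball from slightly behind, and roll it down.

```bash
python3 -m crank '[[-0.034,-0.025,0,0],[-0.034,-0.025,0,0],[0,0,0,0],[0,0,0,0],[0,0,0,0],[0,0,0.025,0],[0,0,0.025,0],[0.012,0,0.006,0],[0.013,0,0.008,0],[0.013,0,0.01,0]]' 1
python3 -c "
from h import *
o=robot.get_obs();p=o['tool_pos'];print((p-np.array([.5266,-.2572,0]))@np.array([-.1173,.993,0]),(p-np.array([.5266,-.2572,0]))@np.array([.993,.1173,0]))"
```

```text
time: 35.55
tool_pos: [0.4989, -0.1998, 0.1581]
ee_rot: [-3.141, 0.002, -3.024]
wrist_force: [0.3, 1.6, 3.8]
width: 0.0004
0.06029117784923278 -0.02081769432647735
```

```bash
python3 -m crank '[[0.012,0,0.006,0],[0.012,0,0.007,0],[0.011,0,0.008,0],[0.011,0,0.009,0],[0.01,0,0.01,0],[0.01,0,0.011,0],[0.009,0,0.012,0],[0.009,0,0.012,0],[0.008,0,0.012,0],[0.008,0,0.012,0]]'
python3 -c "
from h import *
o=robot.get_obs();p=o['tool_pos'];print((p-np.array([.5266,-.2572,0]))@np.array([-.1173,.993,0]),(p-np.array([.5266,-.2572,0]))@np.array([.993,.1173,0]))
q,e=snap('side','s7')
i=cv2.imread('pics/s7.png')[185:250,235:315];a=cv2.resize(i,(640,520),interpolation=0);cv2.imwrite('pics/z7.png',a)"
```

```text
time: 36.8
tool_pos: [0.4777, -0.2028, 0.1372]
ee_rot: [-3.141, -0.002, -3.025]
wrist_force: [-3.4, -1.4, 4.3]
width: 0.0003
0.05972379980769481 -0.042226412053752826
```

View pics/z7.png

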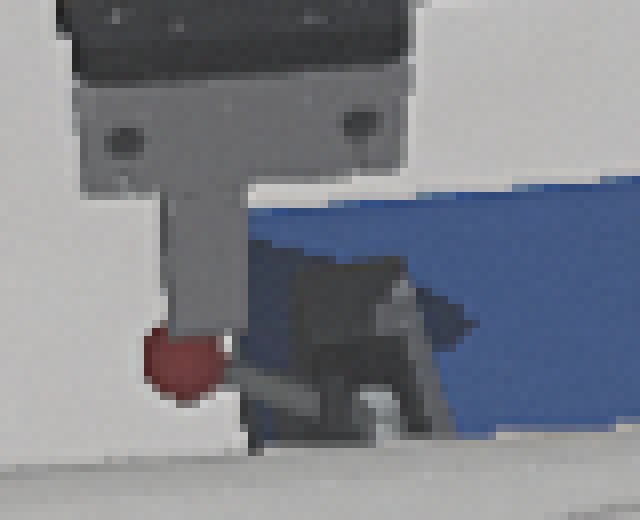

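The fold works: the ball is now under the fingertips at about (258,231), angle ≈1.15. Finishing the arc.

```bash
python3 -m crank '[[0.007,0,0.015,0],[0.007,0,0.016,0],[0.006,0,0.016,0],[0.006,0,0.016,0],[0.005,0,0.016,0],[0.004,0,0.015,0],[0.003,0,0.014,0],[0.002,0,0.012,0],[0,0,0,0],[0,0,0,0]]'
python3 -c "
from h import *
q,e=snap('side','s8')
i=cv2.imread('pics/s8.png')[185:250,235:315];a=cv2.resize(i,(640,520),interpolation=0);cv2.imwrite('pics/z8.png',a)"
```

```text
time: 38.1
tool_pos: [0.4709, -0.203, 0.1134]
ee_rot: [3.141, 0.001, -3.024]
wrist_force: [1.3, 1.2, 0.0]
width: 0.0003
```

View pics/z8.png

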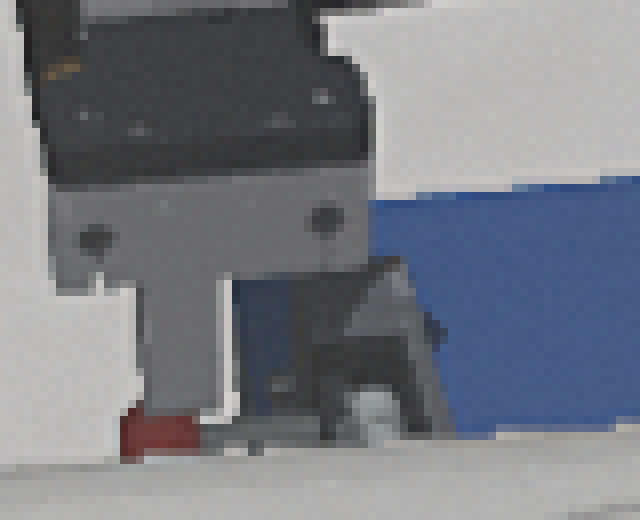

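Tips are at z≈0.105, so the ball centre is ≤0.0945 and the angle ≥1.52; contact force ≈0. Lift clear.

```bash
python3 -m crank '[[0.01,0,-0.05,0],[0.01,0,-0.12,0],[0,0,-0.15,0],[0,0,-0.15,0],[0,0,-0.1,0],[0,0,0,0],[0,0,0,0],[0,0,0,0],[0,0,0,0],[0,0,0,0]]'
python3 -c "
from h import *
q,e=snap('side','s9')
i=cv2.imread('pics/s9.png')[185:250,235:315];a=cv2.resize(i,(640,520),interpolation=0);cv2.imwrite('pics/z9.png',a)
p,d=snap('top','t9');a=p.astype(int);m=(a[...,0]>1.8*a[...,1])&(a[...,0]>60);m[:190]=0;m[240:]=0;m[:,:270]=0;m[:,:]&=(np.arange(560)<400)
v,u=np.where(m);print(len(u), (u.mean(),v.mean(),onz('top',u.mean(),v.mean(),.093)) if len(u) else '')"
```

```text
time: 39.4
tool_pos: [0.4665, -0.2035, 0.2269]
ee_rot: [3.141, -0.001, -3.024]
wrist_force: [-0.6, 0.2, 0.4]
width: 0.0006
32 (np.float64(328.0), np.float64(232.5), array([ 0.46293098, -0.19992978,  0.093     ]))
```

View pics/z9.png

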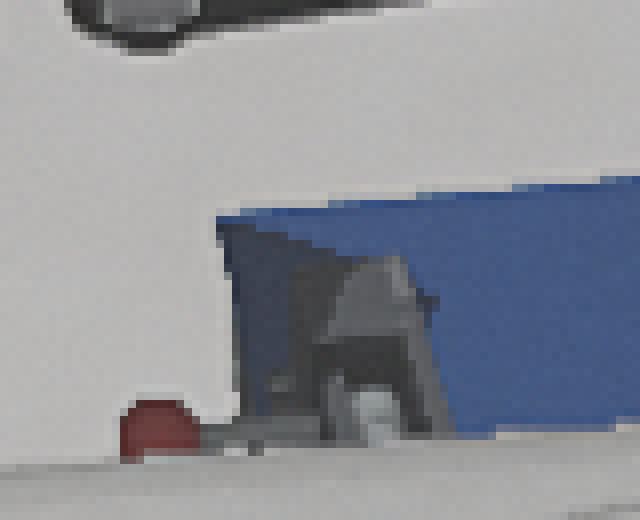

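View pics/s9.png

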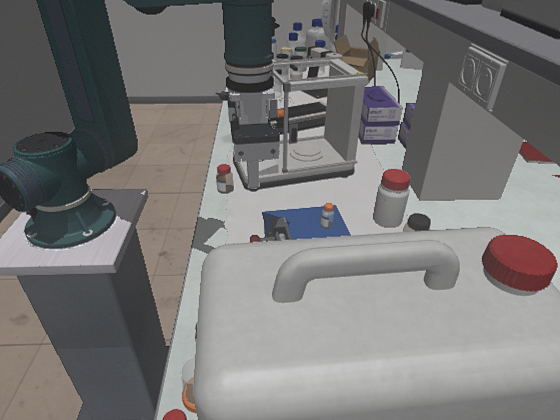

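The handle lies level with the ball in front of the case (side ≈(255,239), top (328,232), giving (0.463,-0.200) at z 0.093). The gripper is clear and the vial is still in place. Handing in.

```bash
python3 -c "
from bench import robot
print(robot.close_job())"
```

```text
the job is handed in; nothing more can be done
None
```

The bolt is across and its handle is folded down in the keeper notch, and the job is handed in. It took about 39.5 s of the 43 s allowed. No verdict came back.

- **First attempt:** I pinched the knob, pushed the bolt across and felt the rubber buffer at about 66 mm. During the fold the knob slipped out of a shallow grip and the spring returned the bolt to its start. I could not measure the load on the shank during that slip.
- **Second attempt:** I gripped the knob deeper, pushed to the buffer again (about 4 N net load) and folded the handle into the notch. The knob began to slide again at about 0.58 rad, so I let go there and the notch held the bolt. This means the bolt was not held against the buffer for the whole fold, as you had asked. I pressed the knob down the rest of the way from above with closed fingers, at about 4 N in the readings I took.
- **Last checks:**
    - **Handle:** it is level. The fingertip height when down put the angle at 1.52 rad or more. The top view puts the knob at (0.463, -0.200), in front of the case.
    - **Bolt:** travel is about 60 mm.
    - **Gripper:** it is clear and its wrist force is near zero.
    - **Bystanders:** the vial looks unmoved in the side view. I did not measure the petri dish or the two brown bottles again.

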